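# Lay out the black machined parts on their outline plates

## Task

The four black plastic parts on the inspection table are to be laid out for checking: set each one down flat and centred on the plate whose printed outline has its shape and size, with the long block lying along its outline. Leave the green cylinder and the glass jar standing where they are.

Things in the scene. Friction and masses are not known exactly. Their poses are not given: they have to be found in the camera images.
- wide_ring_mid (a point): Loose part of matt black plastic, a wide ring, 62 mm outside diameter with a 40 mm bore. Graspable from above. This point is its centre, 17 mm above its underside (all four parts are 34 mm high); its z axis is up.
- wide_plate_top (a point): Fixed flat plywood plate, 92 by 92 mm and 5 mm thick, lying on the table, printed with a black line 3 mm wide in the form of two circles, 61 and 38 mm across (mid-line): the wide ring's outline, centred on the plate. This point is the middle of the plate's top face, 5 mm above the table; z is up.
- small_ring_mid (a point): Loose part of matt black plastic, a small ring, 40 mm outside diameter with a 22 mm bore. Graspable from above. This point is its centre, 17 mm above its underside (all four parts are 34 mm high); its z axis is up.
- small_plate_top (a point): Fixed flat plywood plate, 92 by 92 mm and 5 mm thick, lying on the table, printed with a black line 3 mm wide in the form of two circles, 39 and 20 mm across (mid-line): the small ring's outline, centred on the plate. This point is the middle of the plate's top face, 5 mm above the table; z is up.
- hex_nut_mid (a point): Loose part of matt black plastic, a solid hexagonal block, 44 mm across flats (51 mm across corners), with a small brass disc in the middle of its top. Graspable from above. This point is its centre, 17 mm above its underside (all four parts are 34 mm high); its z axis is up, and one pair of flats faces its y axis (the others lie at 60 degree steps).
- hex_plate_top (a point): Fixed flat plywood plate, 92 by 92 mm and 5 mm thick, lying on the table, printed with a black line 3 mm wide in the form of a hexagon, 43 mm across flats (mid-line): the hexagonal block's outline, centred on the plate. This point is the middle of the plate's top face, 5 mm above the table; z is up, and one pair of the hexagon's flats faces its y axis.
- guide_block_mid (a point): Loose part of matt black plastic, a long rectangular block, 84 mm by 30 mm, with two small brass discs on its top. Graspable from above. This point is its centre, 17 mm above its underside (all four parts are 34 mm high); its z axis is up, its 84 mm length runs along its x axis and its 30 mm width along y.
- guide_plate_top (a point): Fixed flat plywood plate, 92 by 92 mm and 5 mm thick, lying on the table, printed with a black line 3 mm wide in the form of a rectangle, 83 by 29 mm (mid-line): the long block's outline, centred on the plate. This point is the middle of the plate's top face, 5 mm above the table; z is up, the outline's length runs along its x axis.
- billet_mid (a point): Bystander: a loose upright dark green plastic cylinder (bar stock), 50 mm in diameter and 55 mm high; this point is its centre. To be left alone.
- jar_mid (a point): Bystander: a loose closed glass jar, about 54 mm in diameter and 65 mm high, standing; this point is half-way up. To be left alone.
Not all that is in view belongs to the job. Leave any pink or turquoise look-alike of the part that bears guide_block_mid alone.

How it is judged:
By the outcome, as a careful person would: the job done as asked, in the order asked, and still so for the second after the job is handed in, with the robot touching nothing.
It also fails if it takes over 112 s, if anything falls off the work surface, if the arm or the gripper's body presses on something with over 40 N, if the wrist force passes 120 N, or if a joint passes its speed limit or range.

## Robot

A 6-joint arm with a two-finger parallel gripper is mounted at the origin on the work surface. World frame = base frame: x ahead of the robot, y to its left, z up, the work surface at z = 0. Lengths are in m, angles in rad, forces in N, time in s.
With the tool pointing down it reaches from about 0.375 to 0.9 m from the base axis. Payload 3.1 kg.
Tool frame: the origin (TCP) lies midway between the tips of the shut fingers; the grasp point (between the pads) lies 19 mm behind it; z points along the fingers, y is the line along which they close (so a half turn about z gives the same grasp; the last joint's range is limited). The gripper opens to 87 mm and grips with 3 to 60 N. Pads are 19 mm wide; open, the fingers measure 117 mm over their backs; the gripper's body (75 mm by 190 mm) begins 51 mm behind the grasp point.
Start: joints at [0.977, 0.527, 1.433, -0, 1.181, -0.178], TCP at [0.252, 0.572, 0.223] pointing down, gripper open.
Joint ranges: [-3.08, 3.08], [-0.75, 2.2], [0.22, 2.44], [-1.43, 4.57], [0, 2.65], [-2.85, 2.85]. Speed limits (rad/s): [2.79, 2.79, 3.14, 3.14, 3.14, 3.14].

## Interface

Orientations are given as [roll, pitch, yaw] about the fixed x, y, z axes, in that order (R = Rz(yaw) Ry(pitch) Rx(roll)).
In Python, from plant import arm gives the robot as it stands.
- The arm moves only by the shell command python3 -m pendant 'ROWS'. ROWS is JSON, a list of rows, each an object with "linear": the shift along the world's x, y, z in mm, a list of three; "yaw": the turn about the world's z in rad; "hand": the opening, from -1 (shut) to 1 (fully open). In form: [{"linear": [tx, ty, tz], "yaw": yaw, "hand": hand}, ...]. A call has 1 to 12 rows; each row is the pose to reach, as a shift and turn from the pose commanded when the call began; what a row does not reach only later rows make up. A row lasts 1/10 s, in which the tool goes at most 50 mm and 8.59 degrees, less where a joint would pass 70% of its speed; a pose out of reach is approached as far as the arm can. A call with a gripper value outside its range is refused whole. The fingers move at their own pace and stop on an object; the grip force is fixed at half the most. Time passes only in rows, so rows that repeat a pose let the fingers close. It gives the time, the measured TCP pose, the force, the opening and the grip force at its end, in the units of the state.
- arm.get_state(): the state, without advancing time (a new reading comes with each control period).
- arm.read_camera(name): name is "scene" or "top" or "wrist"; returns a dict with "frame" (400x640x3 uint8, red, green, blue), "K" (3x3 intrinsics, pixels), "k1" (the pictures are not rectified: a ray, as slopes to the right and down, at radius r is drawn at 1 + k1 r^2 times it, then the intrinsics apply), "rvec" (rotation vector, rad) and "tvec" (3), from world to camera coordinates, as OpenCV has them. Camera axes: x right, y down, z forward; pixel columns grow to the right and rows downward; lengths in m; the calibration is good to about 2 mm. A picture is of the moment at which its call begins. There is no depth.
- arm.job_done(): hands the job in; it is judged then, once.
The state is a dict: "clock": time; "q": joint angles; "joint_vel": joint speeds; "tau": joint torques, N m; "eef_pos": TCP position; "orientation": TCP orientation; "force": force on the tool from outside, world axes, zero at the start; "moment": the same for the moment, N m; "finger_gap": opening from 0.0 (shut) to 1.0 (fully open); "grasp_force": force on a finger pad.
Only numpy, scipy, OpenCV 4.12 (cv2) and the standard library are available. Lean on these libraries where they do the work, as an engineer would, in place of code of your own. Each camera call takes 0.05 s, during which the arm holds its last target. There are 200 camera calls.

## Working session

There is one attempt and no reset: what is moved stays moved. The work goes in short steps, Python scripts to look and compute and a shell command to move; the robot and the scene stay as the last step left them, time stands still between calls to the robot, and variables do not carry over. Pictures are saved under pics/ and viewed, at most 14 in all, crops included, and the job is handed in when it is done.

```bash
ls; mkdir -p pics; cat > h.py <<'E'
import numpy as np, cv2
from plant import arm
def shot(n,f=None):
    c=arm.read_camera(n)
    if f: cv2.imwrite('pics/'+f,cv2.cvtColor(c['frame'],cv2.COLOR_RGB2BGR))
    return c
def D(c): return np.array([c['k1'],0,0,0,0.])
def ray(c,uv,z):
    n=cv2.undistortPoints(np.array(uv,float).reshape(-1,1,2),np.array(c['K']),D(c)).reshape(-1,2)
    R=cv2.Rodrigues(np.array(c['rvec'],float))[0]; t=np.array(c['tvec'],float).ravel()
    o=-R.T@t; d=np.c_[n,np.ones(len(n))]@R
    return o+d*((z-o[2])/d[:,2])[:,None]
def proj(c,P):
    return cv2.projectPoints(np.array(P,float).reshape(-1,1,3),np.array(c['rvec'],float),np.array(c['tvec'],float),np.array(c['K']),D(c))[0].reshape(-1,2)
E
python3 - <<'E'
from h import *
for n in('top','scene','wrist'):
    c=shot(n,n+'0.png'); print(n,np.array(c['K']).tolist(),c['k1'],c['rvec'],c['tvec'])
print(arm.get_state())
E
```

```text
pics
top [[462.65853851678656, 0.0, 316.0906855391769], [0.0, 462.65853851678656, 193.70805768271663], [0.0, 0.0, 1.0]] -0.12621181632799233 [ 2.15982091 -2.20203279  0.106354  ] [0.01799803 0.52039294 1.29974578]
scene [[377.1360435110845, 0.0, 324.6207827302229], [0.0, 377.1360435110845, 203.28797809628455], [0.0, 0.0, 1.0]] 0.011425106360703454 [ 1.3463122   2.17150675 -0.9432326 ] [ 0.21235965 -0.26907733  1.31547458]
wrist [[336.9594153599686, 0.0, 313.7720543991354], [0.0, 336.9594153599686, 203.2709461301501], [0.0, 0.0, 1.0]] -0.07027501472139179 [-2.4237872  -1.57820735 -0.22324525] [-0.62407975 -0.03366385  0.39226871]
{'clock': 0.15, 'q': array([ 9.76476569e-01,  5.28253635e-01,  1.43359108e+00, -6.33759339e-06,
        1.18140572e+00, -1.78493718e-01]), 'joint_vel': array([ 0.00013097, -0.00143576, -0.00520122, -0.00023942, -0.00098541,
        0.0003781 ]), 'tau': array([ 3.10152082e-04, -4.40431130e+01, -1.76842743e+01,  6.33375579e-02,
        5.52600157e-02, -7.97421990e-05]), 'eef_pos': array([0.25212176, 0.57128536, 0.22180119]), 'orientation': array([-3.13996016e+00, -2.88569845e-04,  2.72576879e+00]), 'force': array([-0.05709309, -0.63968241, -0.43453589]), 'moment': array([ 0.00151869, -0.01741798,  0.00474421]), 'grasp_force': 0.0, 'finger_gap': 0.9990306327363144}
```

View pics/top0.png

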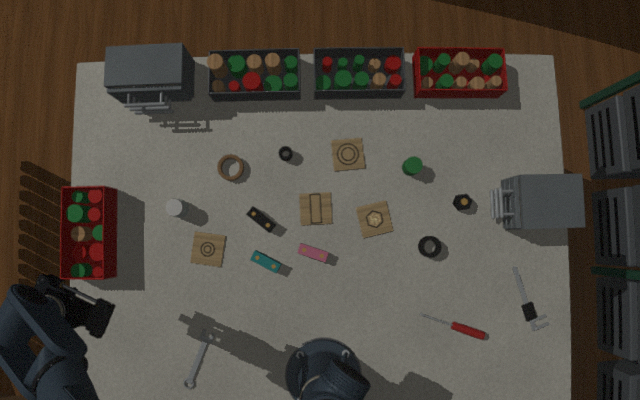

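View pics/scene0.png

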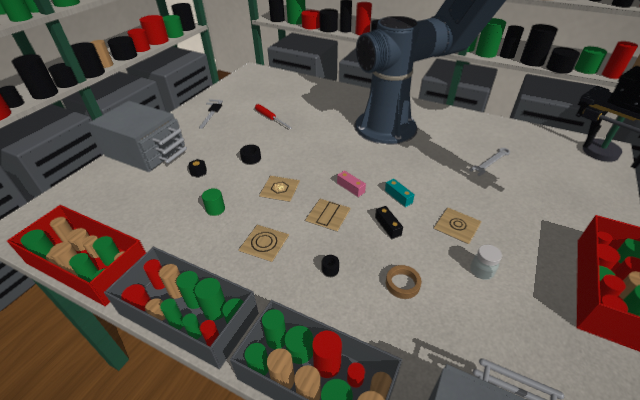

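Top view: the black block is at (261,220), with turquoise (266,261) and pink (313,253) look-alikes to leave alone. The wide ring is at (430,246), the small ring at (286,154) and the hex at (462,202). The brown ring at (231,168) is a decoy. The plates are wide (348,154), guide (316,209), hex (375,219) and small (208,249). The billet is at (412,165) and the jar at (175,207). The hex plate seems to have something bright on it, so I'll check that in a close crop.

```bash
python3 - <<'E'
import cv2
i=cv2.imread('pics/top0.png')[130:280,190:490]
cv2.imwrite('pics/crop1.png',cv2.resize(i,(800,400),interpolation=cv2.INTER_CUBIC))
i=cv2.imread('pics/scene0.png')[135:285,170:330]
cv2.imwrite('pics/crop2.png',cv2.resize(i,(640,600),interpolation=cv2.INTER_CUBIC))
E
```

```text
(no output)
```

View pics/crop1.png

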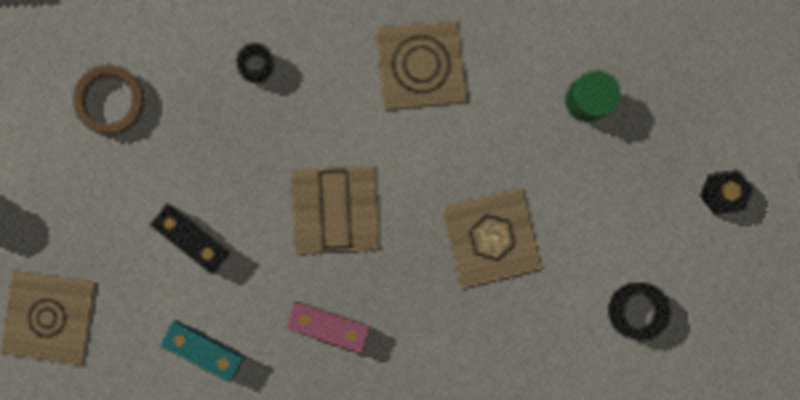

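View pics/crop2.png

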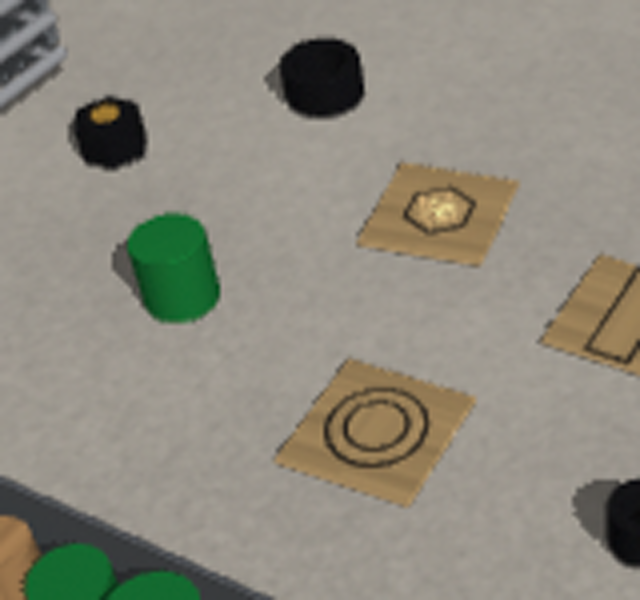

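```bash
cat > m.py <<'E'
from h import *
def blobs(c,mask,z,amin,amax):
    out=[]
    cs,_=cv2.findContours(mask.astype(np.uint8),cv2.RETR_EXTERNAL,cv2.CHAIN_APPROX_NONE)
    for k in cs:
        a=cv2.contourArea(k)
        if amin<a<amax:
            P=(ray(c,k.reshape(-1,2),z)[:,:2]*1000).astype(np.float32)
            r=cv2.minAreaRect(P); m=cv2.moments(k)
            out.append((round(m['m10']/m['m00']),round(m['m01']/m['m00']),a,np.round(r[0],1),np.round(r[1],1),round(r[2],1)))
    return out
E
python3 - <<'E'
from m import *
c=shot('top'); f=c['frame']; h=cv2.cvtColor(f,cv2.COLOR_RGB2HSV)
roi=np.zeros(f.shape[:2],bool); roi[125:280,180:500]=1
print('black')
for b in blobs(c,roi&(h[...,2]<45),0.034,50,900): print(b)
print('wood')
m=roi&(h[...,0]>8)&(h[...,0]<28)&(h[...,1]>70)
m=cv2.morphologyEx(m.astype(np.uint8),cv2.MORPH_CLOSE,np.ones((7,7)))
for b in blobs(c,m,0.005,300,3000): print(b)
print('green');
for b in blobs(c,(h[...,0]>50)&(h[...,0]<75)&(h[...,1]>120)&roi,0.055,100,1000): print(b)
print('col')
for b in blobs(c,((h[...,0]>78)|(h[...,0]<3))&(h[...,1]>60)&roi,0.034,100,1000): print(b)
for u in [(175,204)]: print('jar',ray(c,[u],0.065))
E
```

```text
black
(430, 246, 342.0, array([ 363.2, -310.9]), array([60.7, 59.4]), 88.0)
(261, 219, 272.0, array([450.9, 164.3]), array([84.7, 29.1]), 50.6)
(462, 202, 199.0, array([ 487.8, -411.1]), array([53.6, 40.4]), 88.7)
(285, 153, 127.5, array([636.7,  93.2]), array([40.2, 34.5]), 25.5)
wood
(208, 249, 912.0, array([368.8, 324.5]), array([91. , 90.6]), 81.3)
(374, 219, 912.0, array([ 446.2, -159.1]), array([91. , 90.3]), 12.2)
(315, 208, 914.0, array([480.2,  10.7]), array([90.4, 90.5]), 2.1)
(230, 167, 493.0, array([605.4, 256.3]), array([73.7, 72.2]), 44.4)
(348, 154, 879.5, array([637.4, -87. ]), array([90.6, 90.9]), 4.3)
green
(412, 165, 212.5, array([ 594.2, -264.4]), array([52. , 45.7]), 89.1)
col
(265, 261, 296.5, array([331.7, 154.4]), array([83. , 31.3]), 62.5)
(313, 252, 278.5, array([354.4,  20.8]), array([82.6, 29.2]), 70.5)
jar [[0.49559491 0.40222039 0.065     ]]
```

```bash
python3 -m pendant '[{"linear":[190,-405,0],"yaw":1.3,"hand":1},{"linear":[190,-405,0],"yaw":1.3,"hand":1},{"linear":[190,-405,0],"yaw":1.3,"hand":1},{"linear":[190,-405,0],"yaw":1.3,"hand":1},{"linear":[190,-405,0],"yaw":1.3,"hand":1},{"linear":[190,-405,0],"yaw":1.3,"hand":1},{"linear":[190,-405,0],"yaw":1.3,"hand":1},{"linear":[190,-405,0],"yaw":1.3,"hand":1},{"linear":[190,-405,0],"yaw":1.3,"hand":1},{"linear":[190,-405,0],"yaw":1.3,"hand":1},{"linear":[190,-405,0],"yaw":1.3,"hand":1},{"linear":[190,-405,0],"yaw":1.3,"hand":1}]'
python3 - <<'E'
from h import *
c=shot('wrist','w1.png')
R=cv2.Rodrigues(np.array(c['rvec'],float))[0]; print('cam',-R.T@c['tvec'])
print(proj(c,[[.451,.164,.034],[.48,.0107,.005],[.446,-.159,.005],[.331,.154,.034]]))
E
```

```text
clock: 1.4
eef_pos: [0.4425, 0.1661, 0.2224]
orientation: [3.141, -0.0, -2.261]
force: [-0.4, -0.5, 0.9]
finger_gap: 0.999
grasp_force: 0.0
cam [0.39358694 0.10684348 0.3847914 ]
[[306.29047285 183.40768761]
 [195.68331776  88.09997719]
 [108.42123676 -61.79237227]
 [391.34999304 101.9197468 ]]
```

View pics/w1.png

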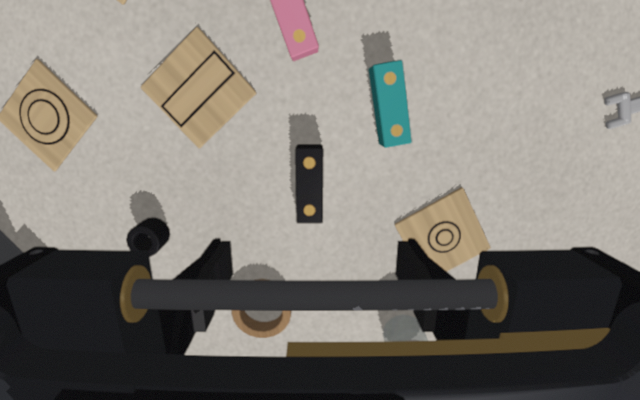

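Block at (309,184), discs at (309,163) and (309,210). Turquoise at (390,103), pink at (295,25), guide plate at (198,86), small plate at (443,230), all as expected from the top view. Now to measure the block and plates finely.

```bash
cat >> m.py <<'E'
def hsv(c): return cv2.cvtColor(c['frame'],cv2.COLOR_RGB2HSV)
def near(c,mask,z,P,rad,amin=5):
    """contours of mask (world mm at z) whose centre lies within rad mm of P"""
    out=[]
    cs,_=cv2.findContours(mask.astype(np.uint8),cv2.RETR_LIST,cv2.CHAIN_APPROX_NONE)
    for k in cs:
        if cv2.contourArea(k)<amin: continue
        Q=(ray(c,k.reshape(-1,2),z)[:,:2]*1000).astype(np.float32)
        r=cv2.minAreaRect(Q)
        if np.hypot(*(np.array(r[0])-P))<rad: out.append((np.round(r[0],1),np.round(r[1],1),round(r[2],1)))
    return out
def wood(h): return (h[...,0]>8)&(h[...,0]<28)&(h[...,1]>60)&(h[...,2]>70)
E
python3 - <<'E'
from m import *
c=shot('wrist'); h=hsv(c)
print('discs',near(c,(h[...,1]>100)&(h[...,2]>80)&(h[...,0]>8)&(h[...,0]<28),.034,(451,164),50))
print('blk',near(c,h[...,2]<70,.034,(451,164),40,100))
for n,p in(('guide',(480,11)),('small',(369,324)),('wide',(637,-87))):
    print(n,near(c,wood(h),.005,p,15,20)); print(n,'lines',near(c,(h[...,2]<70),.005,p,15,50))
E
```

```text
discs [(array([467.6, 188.4]), array([12.6, 13.1]), 50.5), (array([434.3, 148.3]), array([12.7, 12.6]), 50.5)]
blk [(array([467.6, 188.4]), array([14.9, 15.3]), 50.5), (array([434.3, 148.3]), array([14.8, 14.7]), 50.5), (array([449.5, 166. ]), array([84.2, 28.3]), 50.5)]
guide [(array([479.2,  12.7]), array([91.1, 91.3]), 2.0)]
guide lines []
small [(array([369.8, 326.4]), array([93.3, 92. ]), 81.0)]
small lines []
wide [(array([635.9, -84.9]), array([91.6, 91.7]), 4.3)]
wide lines []
```

```bash
python3 -m pendant '[{"linear":[9,1,-60],"yaw":0,"hand":0.4},{"linear":[9,1,-110],"yaw":0,"hand":0.4},{"linear":[9,1,-160],"yaw":0,"hand":0.4},{"linear":[9,1,-200],"yaw":0,"hand":0.4},{"linear":[9,1,-217],"yaw":0,"hand":0.4},{"linear":[9,1,-217],"yaw":0,"hand":0.4},{"linear":[9,1,-217],"yaw":0,"hand":-1},{"linear":[9,1,-217],"yaw":0,"hand":-1},{"linear":[9,1,-217],"yaw":0,"hand":-1},{"linear":[9,1,-217],"yaw":0,"hand":-1},{"linear":[9,1,-217],"yaw":0,"hand":-1},{"linear":[9,1,-217],"yaw":0,"hand":-1}]'
python3 - <<'E'
from m import *
c=shot('wrist'); h=hsv(c)
print('discs',near(c,(h[...,1]>100)&(h[...,2]>80)&(h[...,0]>8)&(h[...,0]<28),.034,(451,164),50))
print(arm.get_state()['eef_pos'])
E
```

```text
clock: 2.7
eef_pos: [0.4517, 0.1678, 0.0063]
orientation: [-3.141, 0.001, -2.258]
force: [-0.5, 1.3, 5.5]
finger_gap: 0.341
grasp_force: 30.0
discs [(array([460.3, 199.9]), array([ 20.4, 178.9]), 50.6), (array([430.1, 194.6]), array([30.3,  6.2]), 55.7), (array([482.3, 151.8]), array([30.3,  6.2]), 45.5), (array([435.3, 148.1]), array([12.3, 12. ]), 50.6)]
[0.45167174 0.16786762 0.00627519]
```

```bash
python3 -m pendant '[{"linear":[0,0,50],"yaw":0,"hand":-1},{"linear":[0,0,80],"yaw":-0.1,"hand":-1},{"linear":[10,-50,80],"yaw":-0.25,"hand":-1},{"linear":[18,-100,80],"yaw":-0.4,"hand":-1},{"linear":[28,-145,80],"yaw":-0.55,"hand":-1},{"linear":[28,-155,70],"yaw":-0.7,"hand":-1},{"linear":[28,-155,60],"yaw":-0.846,"hand":-1},{"linear":[28,-155,60],"yaw":-0.846,"hand":-1},{"linear":[28,-155,60],"yaw":-0.846,"hand":-1}]'
python3 - <<'E'
from m import *
c=shot('wrist','w2.png'); h=hsv(c)
print(arm.get_state()['eef_pos'])
print(proj(c,[[.4792,.0127,.005],[.433,-.033,.005]]))
print('wood',near(c,wood(h),.005,(480,12),60,50))
print('discs',near(c,(h[...,1]>100)&(h[...,2]>80)&(h[...,0]>8)&(h[...,0]<28),.094,(480,12),50))
E
```

```text
clock: 3.65
eef_pos: [0.4789, 0.0128, 0.0654]
orientation: [3.141, -0.001, -3.1]
force: [-0.5, -0.1, -1.2]
finger_gap: 0.343
grasp_force: 30.0
[0.47926591 0.01299962 0.06566717]
[[313.21257384 219.85512143]
 [247.01339291 151.19283435]]
wood [(array([486.5,  13.2]), array([20.3, 20.5]), 2.3), (array([444.6,  11.5]), array([ 9.5, 27.6]), 2.3), (array([475.4,  12.3]), array([83.2, 90.6]), 1.8)]
discs [(array([507.7,  27.6]), array([ 20.2, 177.2]), 2.3), (array([483.8,  46.9]), array([30.1,  6.1]), 8.6), (array([486.6, -20.2]), array([ 6.1, 30.1]), 87.2), (array([452.8,  12.2]), array([12.2, 11.9]), 2.3)]
```

View pics/w2.png

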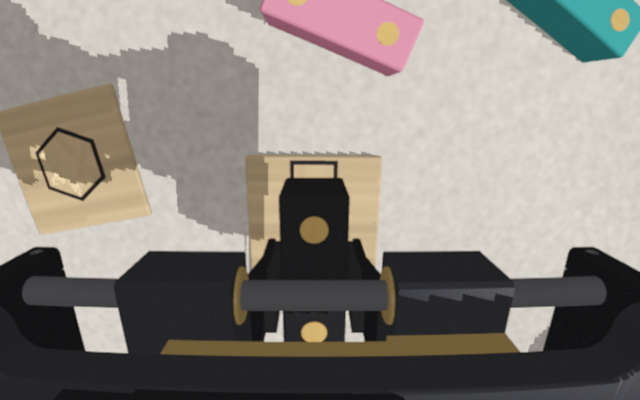

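Block held square over the guide plate, with disc at (314,230) and outline end at (314,162). The hex plate at (75,160) shows light flecks within its outline. Placing the block.

```bash
python3 -m pendant '[{"linear":[0,0,-30],"yaw":0,"hand":-1},{"linear":[0,0,-48],"yaw":0,"hand":-1},{"linear":[0,0,-54],"yaw":0,"hand":-1},{"linear":[0,0,-54],"yaw":0,"hand":-1},{"linear":[0,0,-54],"yaw":0,"hand":-1},{"linear":[0,0,-54],"yaw":0,"hand":0.3},{"linear":[0,0,-54],"yaw":0,"hand":0.3},{"linear":[0,0,-54],"yaw":0,"hand":0.3},{"linear":[0,0,-20],"yaw":0,"hand":0.3},{"linear":[0,0,20],"yaw":0,"hand":1},{"linear":[0,0,70],"yaw":0,"hand":1},{"linear":[0,0,120],"yaw":0,"hand":1}]'
python3 - <<'E'
from m import *
print(arm.get_state()['eef_pos'])
E
```

```text
clock: 4.9
eef_pos: [0.4787, 0.0128, 0.1872]
orientation: [3.141, -0.001, -3.103]
force: [1.0, -0.3, -0.0]
finger_gap: 0.839
grasp_force: 0.0
[0.4786544  0.01281493 0.18715317]
```

```bash
python3 -m pendant '[{"linear":[20,-45,10],"yaw":0,"hand":1},{"linear":[20,-90,20],"yaw":0,"hand":1},{"linear":[20,-140,20],"yaw":0,"hand":1},{"linear":[20,-180,20],"yaw":0,"hand":1},{"linear":[20,-180,20],"yaw":0,"hand":1},{"linear":[20,-180,20],"yaw":0,"hand":1}]'
python3 - <<'E'
from m import *
c=shot('wrist','w3.png'); h=hsv(c); f=c['frame']
print(arm.get_state()['eef_pos'])
u=proj(c,[[.446,-.159,.005]])[0].astype(int); print(u)
a=f[u[1]-75:u[1]+75,u[0]-75:u[0]+75,::-1]
cv2.imwrite('pics/w3h.png',np.vstack([cv2.resize(f[...,::-1],(480,300)),np.hstack([cv2.resize(a,(300,300),interpolation=2),np.zeros((300,180,3),np.uint8)])]))
print('hexplate',near(c,wood(h),.005,(446,-159),15,50))
g=near(c,h[...,2]<70,.034,(480,12),40,100); print('guide',g)
print('discs',near(c,(h[...,1]>100)&(h[...,2]>80)&(h[...,0]>8)&(h[...,0]<28),.039,(480,12),50))
E
```

```text
clock: 5.5
eef_pos: [0.4988, -0.1679, 0.2054]
orientation: [3.141, -0.001, -3.106]
force: [-0.3, 0.5, -0.4]
finger_gap: 1.002
grasp_force: 0.0
[ 0.49868798 -0.16675269  0.205308  ]
[323 129]
hexplate [(array([ 443.9, -159.9]), array([11.5,  9.7]), 11.8), (array([ 445.6, -157.9]), array([90.9, 91.1]), 12.3)]
guide [(array([507.4,  17.6]), array([16.6, 15.8]), 51.3), (array([454.4,  15.3]), array([15.5, 15.8]), 50.4), (array([478.5,   6.1]), array([84.9, 45.3]), 1.5)]
discs [(array([506.1,  14.3]), array([13.1, 11.7]), 10.2), (array([453.7,  12.2]), array([13. , 12.8]), 52.1)]
```

View pics/w3h.png

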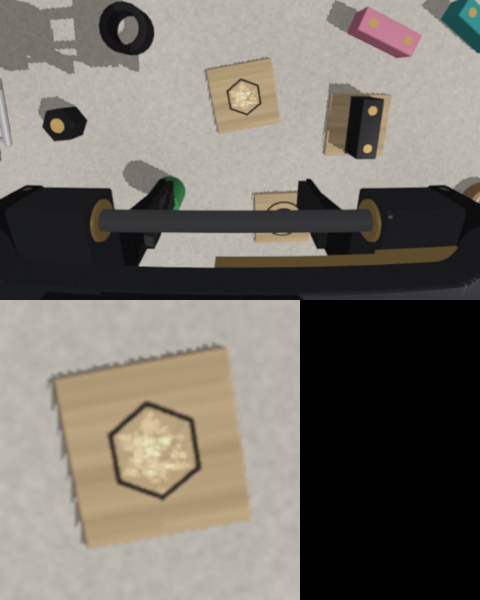

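Guide block is within 1 mm and aligned (disc midpoint 479.9, 13.2 at 2.3°). The hex outline is clear; its flecks vanish in shadow, so they look like a light effect. Next is the hex nut, with its disc at (57,125) in the shrunk picture.

```bash
python3 -m pendant '[{"linear":[0,-45,0],"yaw":0,"hand":1},{"linear":[0,-95,0],"yaw":0,"hand":1},{"linear":[0,-145,0],"yaw":0,"hand":1},{"linear":[0,-195,0],"yaw":0,"hand":1},{"linear":[0,-240,0],"yaw":0,"hand":1},{"linear":[0,-240,0],"yaw":0,"hand":1},{"linear":[0,-240,0],"yaw":0,"hand":1}]'
python3 - <<'E'
from m import *
c=shot('wrist','w4.png'); h=hsv(c); f=c['frame']
print(arm.get_state()['eef_pos'])
print('disc',near(c,(h[...,1]>100)&(h[...,2]>80)&(h[...,0]>8)&(h[...,0]<28),.034,(487,-410),30))
b=(h[...,2]<70)
print('blk',near(c,b,.034,(487,-410),40,100),near(c,b,.034,(363,-311),25,100))
cs,_=cv2.findContours(b.astype(np.uint8),0,cv2.CHAIN_APPROX_NONE)
for k in cs:
    if cv2.contourArea(k)>100 and cv2.pointPolygonTest(k,proj(c,[[.487,-.41,.034]])[0].tolist(),False)>0:
        a=cv2.approxPolyDP(k,4,True).reshape(-1,2); print(a.tolist()); P=ray(c,a,.034)[:,:2]*1000; print(P.round(1).tolist())
        e=np.roll(P,-1,0)-P; print(np.c_[np.hypot(*e.T),np.degrees(np.arctan2(e[:,1],e[:,0]))%60].round(1).tolist())
E
```

```text
clock: 6.25
eef_pos: [0.4994, -0.4061, 0.2048]
orientation: [3.139, -0.001, -3.103]
force: [-0.6, 1.0, -0.6]
finger_gap: 0.999
grasp_force: 0.0
[ 0.49937266 -0.40497918  0.20487477]
disc [(array([ 489.6, -415.3]), array([20.5, 21.2]), 2.1)]
blk [(array([ 489.6, -415.3]), array([22.5, 23.2]), 2.1), (array([ 487.2, -414.8]), array([41.8, 50.6]), 66.4)] [(array([ 365.7, -318.3]), array([36.5, 30.8]), 50.9), (array([ 364.4, -316.2]), array([59.6, 64.7]), 3.6)]
[[314, 148], [294, 149], [281, 174], [295, 194], [317, 192], [328, 172]]
[[463.1, -406.7], [464.8, -426.4], [490.4, -438.9], [510.6, -424.4], [507.7, -402.0], [486.6, -391.7]]
[[19.7, 34.9], [28.5, 33.9], [25.0, 35.6], [22.6, 37.5], [23.5, 34.2], [27.8, 32.5]]
```

View pics/w4.png

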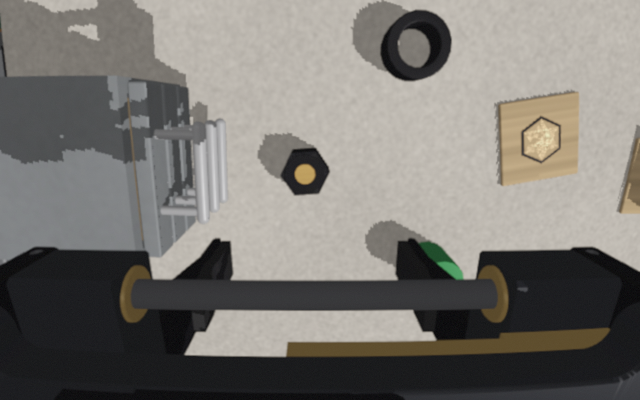

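Hex nut at (305,172) with its flats measured; cabinet handle at (222,170), so I close along world x. The wide ring is at (416,45).

```bash
python3 -m pendant '[{"linear":[-10,-10,0],"yaw":-1.445,"hand":1},{"linear":[-10,-10,0],"yaw":-1.445,"hand":1},{"linear":[-10,-10,0],"yaw":-1.445,"hand":1},{"linear":[-10,-10,0],"yaw":-1.445,"hand":1},{"linear":[-10,-10,0],"yaw":-1.445,"hand":1},{"linear":[-10,-10,0],"yaw":-1.445,"hand":1},{"linear":[-10,-10,0],"yaw":-1.445,"hand":1},{"linear":[-10,-10,-30],"yaw":-1.445,"hand":1},{"linear":[-10,-10,-60],"yaw":-1.445,"hand":1},{"linear":[-10,-10,-90],"yaw":-1.445,"hand":1},{"linear":[-10,-10,-90],"yaw":-1.445,"hand":1},{"linear":[-10,-10,-90],"yaw":-1.445,"hand":1}]'
python3 - <<'E'
from m import *
c=shot('wrist','w5.png'); h=hsv(c); f=c['frame']
print(arm.get_state()['eef_pos'])
print('disc',near(c,(h[...,1]>100)&(h[...,2]>80)&(h[...,0]>8)&(h[...,0]<28),.034,(487,-410),30))
b=(h[...,2]<70)
print('blk',near(c,b,.034,(487,-410),40,100))
print(proj(c,[[.487,-.41,.034]]))
E
```

```text
clock: 7.5
eef_pos: [0.4898, -0.4152, 0.1157]
orientation: [-3.141, -0.002, 1.739]
force: [0.5, -0.3, 0.9]
finger_gap: 1.002
grasp_force: 0.0
[ 0.49043571 -0.41643847  0.11688591]
disc [(array([ 489. , -415.5]), array([20.6, 20.7]), 9.6)]
blk [(array([ 489.4, -415.4]), array([22.2, 22. ]), 55.4), (array([ 488.7, -412.2]), array([42.3, 53.9]), 8.2)]
[[311.11585007 203.9455427 ]]
```

View pics/w5.png

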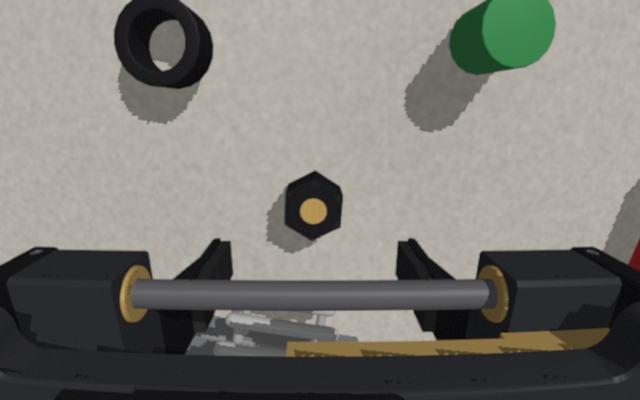

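```bash
python3 -m pendant '[{"linear":[-1,0,-45],"yaw":-0.02,"hand":1},{"linear":[-1,0,-85],"yaw":-0.02,"hand":1},{"linear":[-1,0,-110],"yaw":-0.02,"hand":1},{"linear":[-1,0,-110],"yaw":-0.02,"hand":1},{"linear":[-1,0,-110],"yaw":-0.02,"hand":-1},{"linear":[-1,0,-110],"yaw":-0.02,"hand":-1},{"linear":[-1,0,-110],"yaw":-0.02,"hand":-1},{"linear":[-1,0,-110],"yaw":-0.02,"hand":-1},{"linear":[-1,0,-110],"yaw":-0.02,"hand":-1},{"linear":[-1,0,-110],"yaw":-0.02,"hand":-1}]'
python3 - <<'E'
from m import *
c=shot('wrist'); h=hsv(c)
s=arm.get_state();print(s['eef_pos'],s['orientation'])
print('disc',near(c,(h[...,1]>100)&(h[...,2]>80)&(h[...,0]>8)&(h[...,0]<28),.034,(487,-413),30,30))
E
```

```text
clock: 8.55
eef_pos: [0.4885, -0.4174, 0.006]
orientation: [3.141, 0.001, 1.715]
force: [-0.0, -0.5, 0.4]
finger_gap: 0.536
grasp_force: 0.0
[ 0.48856157 -0.41735688  0.00587604] [3.14122988e+00 3.64022017e-04 1.71472607e+00]
disc [(array([ 488.4, -409.8]), array([20.1,  9.9]), 8.2)]
```

```bash
python3 -m pendant '[{"linear":[0,0,0],"yaw":0,"hand":-1},{"linear":[0,0,0],"yaw":0,"hand":-1},{"linear":[0,0,45],"yaw":0,"hand":-1},{"linear":[0,0,80],"yaw":0,"hand":-1},{"linear":[-7,45,90],"yaw":-0.1,"hand":-1},{"linear":[-15,94,90],"yaw":-0.2,"hand":-1},{"linear":[-23,143,90],"yaw":-0.3,"hand":-1},{"linear":[-31,192,90],"yaw":-0.4,"hand":-1},{"linear":[-38,235,90],"yaw":-0.453,"hand":-1},{"linear":[-43,258,75],"yaw":-0.453,"hand":-1},{"linear":[-43,258,60],"yaw":-0.453,"hand":-1},{"linear":[-43,258,60],"yaw":-0.453,"hand":-1}]'
python3 - <<'E'
from m import *
c=shot('wrist','w6.png'); h=hsv(c)
s=arm.get_state();print(s['eef_pos'],s['orientation'])
print('wood',near(c,wood(h),.005,(446,-158),40,100))
m=wood(h).astype(np.uint8)
print(proj(c,[[.4456,-.1579,.005]]))
E
```

```text
clock: 9.8
eef_pos: [0.4442, -0.1577, 0.0643]
orientation: [-3.138, -0.001, 1.263]
force: [-0.1, 0.3, -1.3]
finger_gap: 0.505
grasp_force: 30.0
[ 0.44509866 -0.15884678  0.06496284] [-3.13991316e+00 -3.59421234e-04  1.26248346e+00]
wood [(array([ 432.1, -194.3]), array([15.5, 33.2]), 72.5), (array([ 449.5, -147. ]), array([24.7, 42.2]), 69.2), (array([ 446., -157.]), array([91. , 91.1]), 12.3)]
[[316.11831258 220.48873503]]
```

View pics/w6.png

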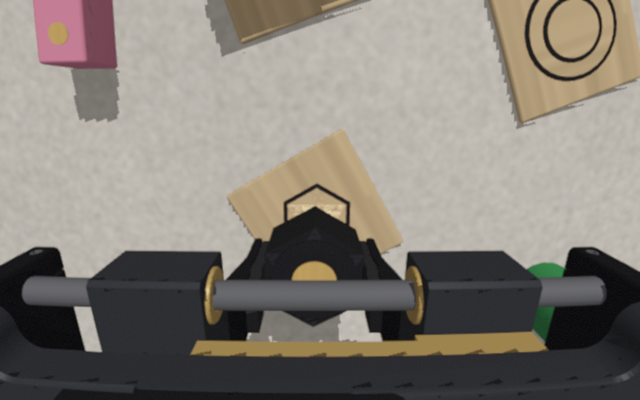

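Nut held over the hex outline. Nut corner (315,207) points to the outline corner (316,185), so the angle is right. Checking the fore-aft offset.

```bash
python3 - <<'E'
from m import *
c=shot('wrist'); s=arm.get_state(); h=hsv(c)
yaw=s['orientation'][2]; a=np.array([np.cos(yaw),np.sin(yaw)]); b=np.array([-a[1],a[0]]); T=s['eef_pos'][:2]*1000
tl=lambda uv,z:(lambda d:(round(d@a,1),round(d@b,1)))(ray(c,[uv],z)[0,:2]*1000-T)
col=h[200:300,315]; print(col[::4].tolist())
print('bottom corner',tl((315,207.5),.059),'disc top edge',tl((315,261.5),.093),'outline corner(+24.8)',tl((316.5,185),.005),'plate c',np.dot([446-T[0],-157.3-T[1]],a),np.dot([446-T[0],-157.3-T[1]],b))
E
```

```text
[[19, 73, 210], [22, 64, 219], [135, 20, 25], [45, 16, 31], [105, 19, 27], [120, 9, 28], [135, 18, 29], [120, 16, 32], [120, 23, 34], [120, 24, 32], [140, 24, 32], [128, 30, 34], [0, 0, 31], [120, 15, 33], [120, 31, 33], [16, 98, 60], [20, 125, 185], [20, 128, 184], [20, 127, 185], [20, 126, 184], [18, 97, 137], [120, 10, 98], [110, 7, 104], [120, 9, 109], [114, 12, 107]]
bottom corner (np.float64(26.7), np.float64(0.2)) disc top edge (np.float64(12.3), np.float64(0.2)) outline corner(+24.8) (np.float64(26.0), np.float64(-0.9)) plate c 2.2775244838256343 0.4424639222749893
```

```bash
python3 -m pendant '[{"linear":[0,0,-30],"yaw":0,"hand":-1},{"linear":[0,0,-48],"yaw":0,"hand":-1},{"linear":[0,0,-54],"yaw":0,"hand":-1},{"linear":[0,0,-54],"yaw":0,"hand":-1},{"linear":[0,0,-54],"yaw":0,"hand":-1},{"linear":[0,0,-54],"yaw":0,"hand":0.5},{"linear":[0,0,-54],"yaw":0,"hand":0.5},{"linear":[0,0,-54],"yaw":0,"hand":0.5},{"linear":[0,0,-54],"yaw":0,"hand":0.5},{"linear":[0,0,-20],"yaw":0,"hand":1},{"linear":[0,0,20],"yaw":0,"hand":1},{"linear":[0,0,70],"yaw":0,"hand":1}]'
```

```text
clock: 11.1
eef_pos: [0.4442, -0.1585, 0.1357]
orientation: [-3.137, -0.001, 1.262]
force: [1.3, -1.3, -0.6]
finger_gap: 0.93
grasp_force: 0.0
```

```bash
python3 -m pendant '[{"linear":[0,0,40],"yaw":0,"hand":1},{"linear":[-20,-40,60],"yaw":0,"hand":1},{"linear":[-42,-80,60],"yaw":0,"hand":1},{"linear":[-64,-122,60],"yaw":0,"hand":1},{"linear":[-80,-158,60],"yaw":0,"hand":1},{"linear":[-80,-158,60],"yaw":0,"hand":1},{"linear":[-80,-158,60],"yaw":0,"hand":1}]'
cat >> m.py <<'E'
def ring(c,P,r,h=34,base=0):
    """outer edge of a ring: far-side contour (top rim) fitted; returns hull points in world"""
    H=hsv(c); b=(H[...,2]<70).astype(np.uint8)
    cs,_=cv2.findContours(b,0,cv2.CHAIN_APPROX_NONE)
    uv=proj(c,[[P[0]/1000,P[1]/1000,(base+h)/1000]])[0]
    k=min((k for k in cs if cv2.contourArea(k)>100),key=lambda k:-cv2.pointPolygonTest(k,uv.tolist(),True))
    R=cv2.Rodrigues(np.array(c['rvec'],float))[0]; o=(-R.T@np.array(c['tvec'],float).ravel())[:2]*1000
    Q=ray(c,k.reshape(-1,2),(base+h)/1000)[:,:2]*1000
    d=(o-P)/np.linalg.norm(o-P)
    F=Q[(Q-P)@d<5]            # side turned away from the camera: top rim only
    A=np.c_[2*F,np.ones(len(F))]; x=np.linalg.lstsq(A,(F**2).sum(1),rcond=None)[0]
    rad=np.sqrt(x[2]+x[0]**2+x[1]**2)
    return x[:2].round(1),rad.round(1),len(F)
E
python3 - <<'E'
from m import *
c=shot('wrist','w7.png'); h=hsv(c)
s=arm.get_state();print(s['eef_pos'],s['orientation'])
P=np.array([364,-316.]); 
for _ in range(3): x=ring(c,P,31); P=x[0]; print(x)
print('bore',near(c,h[...,2]<70,.034,P,25,100))
print('hex disc',near(c,(h[...,1]>100)&(h[...,2]>80)&(h[...,0]>8)&(h[...,0]<28),.039,(446,-158),20))
E
```

```text
clock: 11.8
eef_pos: [0.3648, -0.3174, 0.1954]
orientation: [-3.141, -0.001, 1.259]
force: [0.1, 0.3, -0.9]
finger_gap: 0.997
grasp_force: 0.0
[ 0.36501825 -0.31631383  0.19528683] [-3.14047941e+00 -1.37690997e-03  1.26112767e+00]
(array([ 362.6, -313.1]), np.float64(29.2), 89)
(array([ 362.6, -313.1]), np.float64(29.2), 93)
(array([ 362.6, -313.1]), np.float64(29.2), 93)
bore [(array([ 364.3, -308.8]), array([34.5, 35. ]), 27.0), (array([ 363.3, -310.9]), array([62.3, 58.3]), 72.1)]
hex disc []
```

View pics/w7.png

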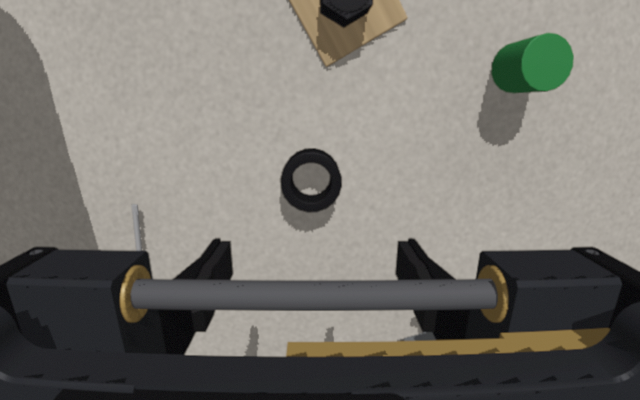

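Wide ring at (311,180), fit centre (363,-313). Nothing else is within finger reach.

```bash
python3 -m pendant '[{"linear":[-2,4,-45],"yaw":0,"hand":1},{"linear":[-2,4,-95],"yaw":0,"hand":1},{"linear":[-2,4,-140],"yaw":0,"hand":1},{"linear":[-2,4,-175],"yaw":0,"hand":1},{"linear":[-2,4,-190],"yaw":0,"hand":1},{"linear":[-2,4,-190],"yaw":0,"hand":1},{"linear":[-2,4,-190],"yaw":0,"hand":-1},{"linear":[-2,4,-190],"yaw":0,"hand":-1},{"linear":[-2,4,-190],"yaw":0,"hand":-1},{"linear":[-2,4,-190],"yaw":0,"hand":-1},{"linear":[-2,4,-190],"yaw":0,"hand":-1},{"linear":[-2,4,-190],"yaw":0,"hand":-1}]'
```

```text
clock: 13.05
eef_pos: [0.3638, -0.3136, 0.0066]
orientation: [3.14, 0.001, 1.261]
force: [0.3, 2.2, 6.6]
finger_gap: 0.701
grasp_force: 30.0
```

```bash
python3 -m pendant '[{"linear":[0,0,45],"yaw":0,"hand":-1},{"linear":[0,0,85],"yaw":0,"hand":-1},{"linear":[35,29,95],"yaw":0,"hand":-1},{"linear":[72,60,95],"yaw":0,"hand":-1},{"linear":[109,91,95],"yaw":0,"hand":-1},{"linear":[146,122,95],"yaw":0,"hand":-1},{"linear":[183,153,95],"yaw":0,"hand":-1},{"linear":[220,184,95],"yaw":0,"hand":-1},{"linear":[255,214,90],"yaw":0,"hand":-1},{"linear":[272,228,60],"yaw":0,"hand":-1},{"linear":[272,228,60],"yaw":0,"hand":-1},{"linear":[272,228,60],"yaw":0,"hand":-1}]'
python3 - <<'E'
from m import *
c=shot('wrist','w8.png'); h=hsv(c)
s=arm.get_state();print(s['eef_pos'],s['orientation'])
print('wood',near(c,wood(h),.005,(636,-85),40,100))
yaw=s['orientation'][2]; a=np.array([np.cos(yaw),np.sin(yaw)]); b=np.array([-a[1],a[0]]); T=s['eef_pos'][:2]*1000
print('tcp->plate in tool',(np.array([636.3,-85.5])-T)@a,(np.array([636.3,-85.5])-T)@b)
E
```

```text
clock: 14.25
eef_pos: [0.634, -0.0847, 0.0646]
orientation: [-3.138, 0.0, 1.263]
force: [0.5, -0.5, -0.3]
finger_gap: 0.706
grasp_force: 30.0
[ 0.63431675 -0.0856309   0.0654785 ] [-3.13993960e+00  4.51059133e-04  1.26166103e+00]
wood [(array([ 622.6, -117.8]), array([23.9, 52.8]), 68.2), (array([ 628.6, -107. ]), array([12. , 38.2]), 68.2), (array([644.9, -70.5]), array([26.1, 58. ]), 63.4), (array([637.5, -84.7]), array([91. , 90.9]), 4.4)]
tcp->plate in tool 0.7280705430872529 -1.8494181699636258
```

View pics/w8.png

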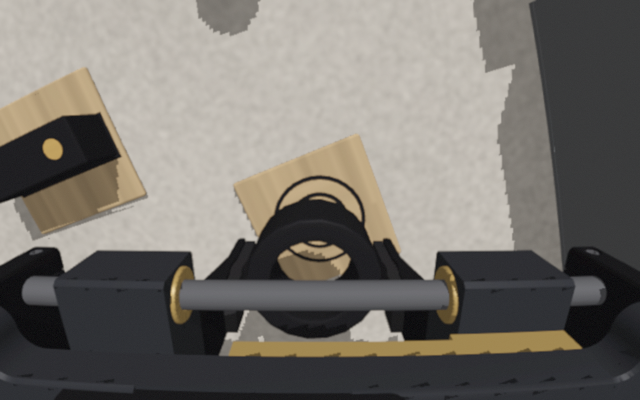

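```bash
python3 - <<'E'
from m import *
c=shot('wrist'); s=arm.get_state(); h=hsv(c)
yaw=s['orientation'][2]; a=np.array([np.cos(yaw),np.sin(yaw)]); b=np.array([-a[1],a[0]]); T=s['eef_pos'][:2]*1000
d=(h[...,2]<70)
for u in (312,314,316,320):
    rows=np.where(d[150:260,u])[0]+150
    runs=np.split(rows,np.where(np.diff(rows)>1)[0]+1); R=[(r[0],r[-1]) for r in runs]
    print(u,[(x,y) for x,y in R][:4])
    for x,y in R[:4]:
        q=[ray(c,[(u,x-.5)],z)[0,:2]*1000-T for z in(.005,.059,.093)]; print('  top edge at z=5,59,93:',[(round(v@a,1),round(v@b,1)) for v in q])
# widths: outline extents left/right at z 5
print('plate',(np.array([637.5,-84.7])-T)@a,(np.array([637.5,-84.7])-T)@b)
E
```

```text
312 [(np.int64(175), np.int64(177)), (np.int64(193), np.int64(194)), (np.int64(200), np.int64(240)), (np.int64(244), np.int64(244))]
  top edge at z=5,59,93: [(np.float64(32.9), np.float64(1.8)), (np.float64(44.0), np.float64(1.4)), (np.float64(51.0), np.float64(1.2))]
  top edge at z=5,59,93: [(np.float64(20.4), np.float64(1.8)), (np.float64(34.5), np.float64(1.4)), (np.float64(43.4), np.float64(1.2))]
  top edge at z=5,59,93: [(np.float64(15.5), np.float64(1.8)), (np.float64(30.8), np.float64(1.5)), (np.float64(40.4), np.float64(1.2))]
  top edge at z=5,59,93: [(np.float64(-17.3), np.float64(1.9)), (np.float64(6.0), np.float64(1.5)), (np.float64(20.6), np.float64(1.2))]
314 [(np.int64(175), np.int64(177)), (np.int64(192), np.int64(194)), (np.int64(200), np.int64(240)), (np.int64(244), np.int64(244))]
  top edge at z=5,59,93: [(np.float64(32.9), np.float64(0.5)), (np.float64(44.0), np.float64(0.4)), (np.float64(51.0), np.float64(0.4))]
  top edge at z=5,59,93: [(np.float64(21.1), np.float64(0.5)), (np.float64(35.1), np.float64(0.4)), (np.float64(43.8), np.float64(0.4))]
  top edge a
[... 991 characters left out ...]
 (np.int64(192), np.int64(193)), (np.int64(200), np.int64(240)), (np.int64(244), np.int64(245))]
  top edge at z=5,59,93: [(np.float64(32.9), np.float64(-3.6)), (np.float64(44.0), np.float64(-2.6)), (np.float64(51.0), np.float64(-2.1))]
  top edge at z=5,59,93: [(np.float64(21.1), np.float64(-3.6)), (np.float64(35.1), np.float64(-2.7)), (np.float64(43.8), np.float64(-2.1))]
  top edge at z=5,59,93: [(np.float64(15.5), np.float64(-3.6)), (np.float64(30.8), np.float64(-2.7)), (np.float64(40.4), np.float64(-2.1))]
  top edge at z=5,59,93: [(np.float64(-17.3), np.float64(-3.8)), (np.float64(6.0), np.float64(-2.8)), (np.float64(20.6), np.float64(-2.2))]
plate 2.300432818332818 -2.2511650579267135
```

Ring held over the wide plate; outline apex at (320,176) against ring front (314,200), so I correct by about 3 mm in +x and place it.

```bash
python3 -m pendant '[{"linear":[3,0.6,-30],"yaw":0,"hand":-1},{"linear":[3,0.6,-48],"yaw":0,"hand":-1},{"linear":[3,0.6,-53.5],"yaw":0,"hand":-1},{"linear":[3,0.6,-53.5],"yaw":0,"hand":-1},{"linear":[3,0.6,-53.5],"yaw":0,"hand":-1},{"linear":[3,0.6,-53.5],"yaw":0,"hand":1},{"linear":[3,0.6,-53.5],"yaw":0,"hand":1},{"linear":[3,0.6,-53.5],"yaw":0,"hand":1},{"linear":[3,0.6,-53.5],"yaw":0,"hand":1},{"linear":[3,0.6,-20],"yaw":0,"hand":1},{"linear":[3,0.6,20],"yaw":0,"hand":1},{"linear":[3,0.6,70],"yaw":0,"hand":1}]'
```

```text
clock: 15.55
eef_pos: [0.6369, -0.0842, 0.1349]
orientation: [-3.137, 0.0, 1.262]
force: [0.5, -0.8, -0.4]
finger_gap: 0.998
grasp_force: 0.0
```

```bash
python3 -m pendant '[{"linear":[0,0,40],"yaw":0,"hand":1},{"linear":[0,0,60],"yaw":0,"hand":1},{"linear":[0,0,60],"yaw":0,"hand":1},{"linear":[0,0,60],"yaw":0,"hand":1}]'
cat > chk.py <<'E'
from m import *
c=shot('wrist','w9.png'); h=hsv(c); s=arm.get_state(); print(s['eef_pos'])
P=np.array([637,-85.])
for _ in range(3): x=ring(c,P,31,base=5); P=x[0]
print('ring top',x)
print('plate',near(c,wood(h),.005,(637,-85),15,1000))
print('hexdisc',near(c,(h[...,1]>100)&(h[...,2]>80)&(h[...,0]>8)&(h[...,0]<28),.039,(446,-158),20))
E
python3 chk.py
python3 -m pendant '[{"linear":[0,50,0],"yaw":0,"hand":1},{"linear":[0,100,0],"yaw":0,"hand":1},{"linear":[0,150,0],"yaw":0,"hand":1},{"linear":[0,179,0],"yaw":0,"hand":1},{"linear":[0,179,0],"yaw":0,"hand":1},{"linear":[0,179,0],"yaw":0,"hand":1}]'
python3 - <<'E'
from m import *
c=shot('wrist','w10.png'); h=hsv(c); s=arm.get_state(); print(s['eef_pos'])
P=np.array([637,94.])
for _ in range(3): x=ring(c,P,20); P=x[0]; print(x)
print(near(c,h[...,2]<70,.034,P,15,50))
E
```

```text
clock: 15.95
eef_pos: [0.638, -0.0844, 0.1953]
orientation: [-3.141, 0.0, 1.262]
force: [-0.2, -0.1, 0.5]
finger_gap: 1.003
grasp_force: 0.0
[ 0.63730756 -0.08426619  0.19410642]
ring top (array([639.1, -84.9]), np.float64(29.1), 92)
plate [(array([637.4, -90.5]), array([71.7, 66.9]), 72.3), (array([637.4, -85.1]), array([90.7, 91.1]), 4.3)]
hexdisc []
clock: 16.6
eef_pos: [0.6372, 0.0949, 0.1933]
orientation: [-3.138, 0.002, 1.264]
force: [-0.6, 0.5, 0.2]
finger_gap: 0.998
grasp_force: 0.0
[0.63755854 0.09385865 0.19369488]
(array([639.8,  96. ]), np.float64(18.0), 56)
(array([639.9,  96.1]), np.float64(18.1), 61)
(array([639.9,  96.1]), np.float64(18.1), 62)
[(array([641.4, 100.6]), array([18.1, 17.5]), 27.8), (array([640.6,  98.8]), array([41. , 36.3]), 72.4)]
```

View pics/w10.png

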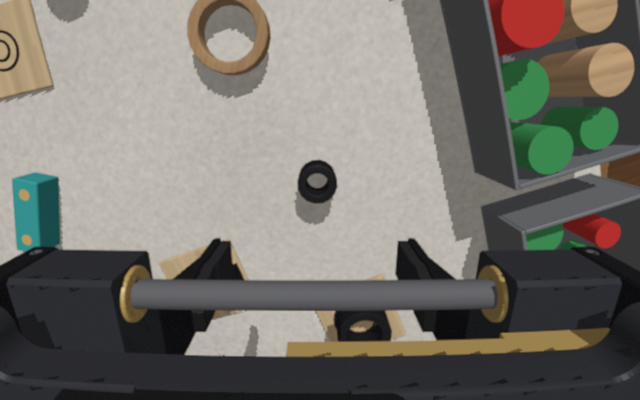

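Small ring at (317,181), the brown decoy ring at (229,33), bins clear to the right. Grasping.

```bash
python3 -m pendant '[{"linear":[2.5,1.5,-45],"yaw":0,"hand":1},{"linear":[2.5,1.5,-95],"yaw":0,"hand":0.8},{"linear":[2.5,1.5,-140],"yaw":0,"hand":0.6},{"linear":[2.5,1.5,-175],"yaw":0,"hand":0.6},{"linear":[2.5,1.5,-188],"yaw":0,"hand":0.6},{"linear":[2.5,1.5,-188],"yaw":0,"hand":0.6},{"linear":[2.5,1.5,-188],"yaw":0,"hand":-1},{"linear":[2.5,1.5,-188],"yaw":0,"hand":-1},{"linear":[2.5,1.5,-188],"yaw":0,"hand":-1},{"linear":[2.5,1.5,-188],"yaw":0,"hand":-1},{"linear":[2.5,1.5,-188],"yaw":0,"hand":-1},{"linear":[2.5,1.5,-188],"yaw":0,"hand":-1}]'
```

```text
clock: 17.85
eef_pos: [0.6414, 0.096, 0.0088]
orientation: [3.14, -0.0, 1.262]
force: [-1.7, 0.4, 6.2]
finger_gap: 0.454
grasp_force: 30.0
```

```bash
python3 -m pendant '[{"linear":[0,0,45],"yaw":0,"hand":-1},{"linear":[0,0,85],"yaw":0,"hand":-1},{"linear":[-35,29,95],"yaw":0,"hand":-1},{"linear":[-72,60,95],"yaw":0,"hand":-1},{"linear":[-109,91,95],"yaw":0,"hand":-1},{"linear":[-146,122,95],"yaw":0,"hand":-1},{"linear":[-183,153,95],"yaw":0,"hand":-1},{"linear":[-220,185,95],"yaw":0,"hand":-1},{"linear":[-255,215,90],"yaw":0,"hand":-1},{"linear":[-271,230,60],"yaw":0,"hand":-1},{"linear":[-271,230,60],"yaw":0,"hand":-1},{"linear":[-271,230,60],"yaw":0,"hand":-1}]'
cat > off.py <<'E'
from m import *
c=shot('wrist','w11.png'); s=arm.get_state(); h=hsv(c)
yaw=s['orientation'][2]; a=np.array([np.cos(yaw),np.sin(yaw)]); b=np.array([-a[1],a[0]]); T=s['eef_pos'][:2]*1000
print(s['eef_pos'],s['finger_gap'])
for w in near(c,wood(h),.005,(369,326),20,1500): print('wood',w,(w[0]-T)@a,(w[0]-T)@b)
d=(h[...,2]<70)
for u in (306,310,314,318,322):
    rows=np.where(d[150:260,u])[0]+150
    R=[(r[0],r[-1]) for r in np.split(rows,np.where(np.diff(rows)>1)[0]+1)][:4]
    print(u,[(int(x),int(y)) for x,y in R],[[round((ray(c,[(u,x-.5)],z)[0,:2]*1000-T)@a,1) for z in(.005,.057)] for x,y in R])
E
python3 off.py
```

```text
clock: 19.05
eef_pos: [0.3697, 0.326, 0.0673]
orientation: [-3.141, 0.001, 1.263]
force: [0.7, 0.6, 0.2]
finger_gap: 0.454
grasp_force: 30.0
[0.37096261 0.32596094 0.06781854] 0.4525920016805931
wood (array([369.1, 329.4]), array([87.5, 90.7]), 81.2) 2.7102231978306217 2.8197830146515854
306 [(192, 193), (206, 207), (221, 258)] [[np.float64(19.9), np.float64(33.3)], [np.float64(9.8), np.float64(25.6)], [np.float64(-1.3), np.float64(17.1)]]
310 [(191, 193), (205, 206), (220, 258)] [[np.float64(20.6), np.float64(33.8)], [np.float64(10.5), np.float64(26.1)], [np.float64(-0.5), np.float64(17.6)]]
314 [(191, 193), (205, 206), (220, 257)] [[np.float64(20.6), np.float64(33.8)], [np.float64(10.5), np.float64(26.1)], [np.float64(-0.5), np.float64(17.6)]]
318 [(192, 193), (206, 208), (220, 258)] [[np.float64(19.9), np.float64(33.3)], [np.float64(9.8), np.float64(25.6)], [np.float64(-0.5), np.float64(17.6)]]
322 [(193, 194), (208, 210), (221, 259)] [[np.float64(19.2), np.float64(32.7)], [np.float64(8.3), np.float64(24.4)], [np.float64(-1.3), np.float64(17.1)]]
```

View pics/w11.png

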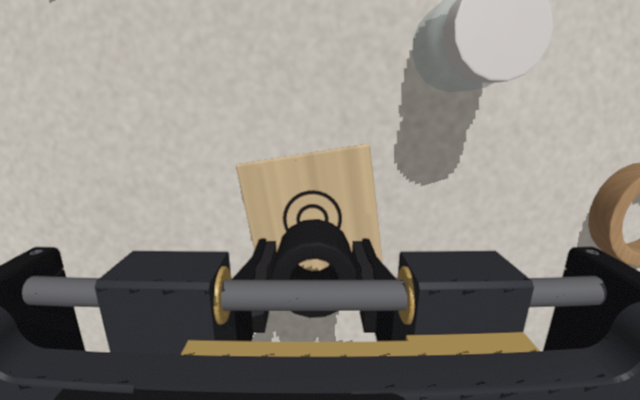

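Small ring over its outline. Outline centre column is about 312, ring 314; the jar at (490,40) is clear. Placing with a 1.5 mm correction.

```bash
python3 -m pendant '[{"linear":[-1.6,1,-30],"yaw":0,"hand":-1},{"linear":[-1.6,1,-48],"yaw":0,"hand":-1},{"linear":[-1.6,1,-54.5],"yaw":0,"hand":-1},{"linear":[-1.6,1,-54.5],"yaw":0,"hand":-1},{"linear":[-1.6,1,-54.5],"yaw":0,"hand":-1},{"linear":[-1.6,1,-54.5],"yaw":0,"hand":0.6},{"linear":[-1.6,1,-54.5],"yaw":0,"hand":0.6},{"linear":[-1.6,1,-54.5],"yaw":0,"hand":0.6},{"linear":[-1.6,1,-54.5],"yaw":0,"hand":0.6},{"linear":[-1.6,1,-20],"yaw":0,"hand":1},{"linear":[-1.6,1,20],"yaw":0,"hand":1},{"linear":[-1.6,1,70],"yaw":0,"hand":1}]'
python3 -m pendant '[{"linear":[0,-30,40],"yaw":0,"hand":1},{"linear":[0,-70,60],"yaw":0,"hand":1},{"linear":[0,-70,60],"yaw":0,"hand":1},{"linear":[0,-70,60],"yaw":0,"hand":1}]'
python3 - <<'E'
from m import *
c=shot('wrist','w12.png'); h=hsv(c); s=arm.get_state(); print(s['eef_pos'])
P=np.array([369,326.])
for _ in range(3): x=ring(c,P,20,base=5); P=x[0]
print(x); u=proj(c,[[.369,.326,.005]])[0].astype(int); print(u)
print('plate',near(c,wood(h),.005,(369,326),15,1000))
t=shot('top','t2.png'); 
A=cv2.resize(c['frame'][max(u[1]-60,0):u[1]+60,u[0]-60:u[0]+60,::-1],(400,400),interpolation=2)
f=t['frame'][...,::-1]
cr=[cv2.resize(f[y-25:y+25,x-25:x+25],(400,400),interpolation=2) for x,y in((348,154),)]
cv2.imwrite('pics/chk.png',np.hstack([A]+cr))
E
```

```text
clock: 20.3
eef_pos: [0.367, 0.3261, 0.1376]
orientation: [-3.139, 0.003, 1.262]
force: [1.2, 0.7, -0.6]
finger_gap: 0.96
grasp_force: 0.0
clock: 20.7
eef_pos: [0.3684, 0.2565, 0.1981]
orientation: [3.141, -0.001, 1.26]
force: [0.1, 0.1, -0.3]
finger_gap: 0.997
grasp_force: 0.0
[0.36811969 0.25692153 0.19739653]
(array([370.2, 326.3]), np.float64(18.8), 69)
[293 116]
plate [(array([367.5, 326.2]), array([43.2, 43.2]), 72.0), (array([368.6, 326.8]), array([91.1, 90.9]), 81.1)]
```

View pics/chk.png

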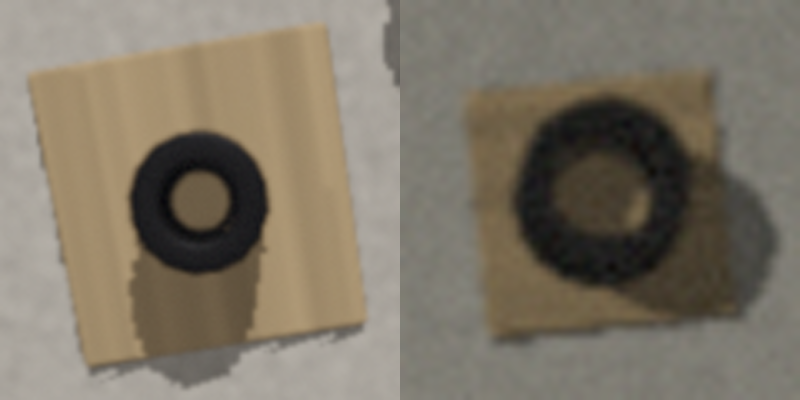

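Small ring covers its outline, centred to about 1.5 mm. The wide ring may sit 1–2 mm towards +x, so I'll view it from straight above and check the hex too.

```bash
python3 -m pendant '[{"linear":[245,-415,0],"yaw":0,"hand":1},{"linear":[245,-415,0],"yaw":0,"hand":1},{"linear":[245,-415,0],"yaw":0,"hand":1},{"linear":[245,-415,0],"yaw":0,"hand":1},{"linear":[245,-415,0],"yaw":0,"hand":1},{"linear":[245,-415,0],"yaw":0,"hand":1},{"linear":[245,-415,0],"yaw":0,"hand":1},{"linear":[245,-415,0],"yaw":0,"hand":1},{"linear":[245,-415,0],"yaw":0,"hand":1},{"linear":[245,-415,0],"yaw":0,"hand":1},{"linear":[245,-415,0],"yaw":0,"hand":1},{"linear":[245,-415,0],"yaw":0,"hand":1}]'
cat > v.py <<'E'
from m import *
import sys
c=shot('wrist'); h=hsv(c); s=arm.get_state(); print(s['eef_pos'])
R=cv2.Rodrigues(np.array(c['rvec'],float))[0]; print('cam',-R.T@c['tvec'])
P=np.array([637,-85.])
for _ in range(3): x=ring(c,P,31,base=5); P=x[0]
print('ring',x,near(c,h[...,2]<70,.039,(637,-85),15,100))
print('plate',near(c,wood(h),.005,(637,-85),15,1000))
print('hexplate',near(c,wood(h),.005,(446,-158),15,1000),near(c,(h[...,1]>100)&(h[...,2]>80)&(h[...,0]>8)&(h[...,0]<28),.039,(446,-158),15,60))
E
python3 v.py
python3 -m pendant '[{"linear":[-45,-20,0],"yaw":0,"hand":1},{"linear":[-90,-40,0],"yaw":0,"hand":1},{"linear":[-135,-60,0],"yaw":0,"hand":1},{"linear":[-180,-73,0],"yaw":0,"hand":1},{"linear":[-190,-73,0],"yaw":0,"hand":1},{"linear":[-190,-73,0],"yaw":0,"hand":1}]'
python3 v.py
```

```text
clock: 22.0
eef_pos: [0.613, -0.1573, 0.1953]
orientation: [-3.138, -0.001, 1.262]
force: [-0.1, -0.4, -0.1]
finger_gap: 1.002
grasp_force: 0.0
[ 0.61251277 -0.15641481  0.19560804]
cam [ 0.63740773 -0.08334158  0.35768311]
ring (array([639.2, -85.2]), np.float64(29.4), 103) [(array([637.4, -85.6]), array([33.8, 33. ]), 72.2), (array([639.3, -85.7]), array([58.7, 58.7]), 72.2)]
plate [(array([639.6, -85.5]), array([67.9, 67. ]), 72.2), (array([637.3, -85.5]), array([90.9, 90.7]), 4.4)]
hexplate [(array([ 446.9, -157.6]), array([91.1, 91.7]), 12.3)] [(array([ 446.5, -158.1]), array([21.5, 20.9]), 22.3)]
clock: 22.65
eef_pos: [0.4217, -0.2293, 0.1975]
orientation: [-3.14, -0.001, 1.261]
force: [1.1, -0.5, -0.7]
finger_gap: 1.007
grasp_force: 0.0
[ 0.42348643 -0.23002291  0.19775676]
cam [ 0.44575765 -0.15522475  0.35992874]
ring (array([0., 0.]), np.float64(0.0), 0) []
plate []
hexplate [(array([ 446.5, -158.8]), array([49. , 54.5]), 41.0), (array([ 445.7, -157.8]), array([91.2, 91.2]), 12.3)] [(array([ 446.4, -157.9]), array([20.6, 20.3]), 72.2)]
```

```bash
python3 -c "
from plant import arm
print(arm.job_done())"
```

```text
the job is handed in; nothing more can be done
None
```

All four black parts are flat on their matching plates and the job is handed in: the block, hex and small ring are within about 1.5 mm, the wide ring up to 2 mm off centre, the long block is along its outline, and the billet and jar were not approached; I viewed 15 pictures, one over the limit of 14.

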